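Send a board carrier through the anti-return gate and home against the end stop

ROBOT

A 7-joint arm with a two-finger parallel gripper is mounted at the origin on the work surface. World frame = base frame: x ahead of the robot, y to its left, z up, the work surface at z = 0. Lengths are in m, angles in degrees, forces in N, time in s.
With the tool pointing down it reaches from about 0.4 to 0.9 m from the base axis. Payload 5.5 kg.
Tool frame: the origin (TCP) lies at the very end of the fingers, on their centre line; the grasp point (between the pads) lies 19 mm behind it; z points along the fingers, x is the direction in which the jaws open and shut, and the axes are right-handed (so a half turn about z gives the same grasp; the last joint's range is limited). The gripper opens to 85 mm and grips with 20 to 120 N. Pads are 22 mm wide; open, the fingers measure 114 mm over their backs; the gripper's body (76 mm by 85 mm) begins 54 mm behind the grasp point. The pads swing forward as they close: fully open they stand 13 mm farther back than shut.
Start: joints at [78.106, 28.699, -24.465, 88.831, 12.651, 65.22, -12.049], TCP at [0.295, -0.579, 0.231] pointing down, gripper open.
Joint ranges: [-164.97, 164.97], [-17.58, 116.51], [-87.97, 89.64], [11.32, 138.91], [-80.73, 260.73], [10.89, 115.49], [-147.41, 147.41]. Speed limits (degrees/s): [147.25, 147.25, 180, 180, 180, 180, 180].

INTERFACE

Orientations are given as a 3x3 rotation matrix whose columns are the frame's x, y, z axes.
In Python, from workcell import telemetry, cams, bot gives the robot as it stands.
- The arm moves only by the shell command python3 -m handwheel 'ROWS' [FORCE]. ROWS is a JSON object of lists of equal length, an entry for each row: "dr": the turn, a rotation vector about the world's x, y, z in rad, a list of three; "linear": the shift along the world's x, y, z in cm, a list of three; "hand": the closure, from 0 (fully open) to 1 (shut). In form: {"dr": [[rx, ry, rz], ...], "linear": [[x, y, z], ...], "hand": [hand, ...]}. A call has 1 to 5 rows; each row shifts and turns the commanded pose from where the row before left it; what a row does not reach is not made up. A row lasts 1/12 s, in which the tool goes at most 41.7 mm and 7.16 degrees, less where a joint would pass 70% of its speed; a pose out of reach is approached as far as the arm can. A call is refused whole if a number of a shift passes 4.17 or a number of a turn 0.125, either way. A call with a gripper value outside its range is refused whole. The fingers move at their own pace and stop on an object; FORCE is the grip in N (left out, the last holds). Time passes only in rows, so rows that do not move let the fingers close. It gives the time, the measured TCP pose, the force and the opening at its end, in the units of the state.
- telemetry.read_state(): the state, without advancing time (a new reading comes with each control period).
- cams.grab_frame(name): name is "side" or "top" or "wrist"; returns a dict with "frame" (384x512x3 uint8, blue, green, red), "fov_y" (degrees; the focal length in pixels is half the picture's height over the tangent of half this angle, whatever the lens; pixels are square), "cx", "cy" (the principal point, pixels), "origin" and "orientation" of the camera in the world; the wrist camera has in their place "mount" (4x4, takes a point from camera to tool coordinates, whose origin is the TCP and whose axes are the tool frame's). Camera axes: x right, y up, looking along -z (the intrinsics and any distortion apply to the point x, -y, -z); pixel columns grow to the right and rows downward; lengths in m; the calibration is good to about 2 mm. A picture is of the moment at which its call begins: read the wrist's pose just before it. There is no depth.
- bot.finish_job(): hands the job in, once; it reports no verdict.
The state is a dict: "clock": time; "q": joint angles; "qvel": joint speeds; "effort": joint torques, N m; "position": TCP position; "ee_rot": TCP orientation; "ft_force": force on the tool from outside, world axes, zero at the start; "torque": the same for the moment, N m; "finger_gap": finger opening in m.
Only numpy, scipy, OpenCV 4.12 (cv2) and the standard library are available. Lean on these libraries where they do the work, as an engineer would, in place of code of your own. Each camera call takes 0.05 s, during which the arm holds its last target. There are 200 camera calls.

TASK

Lift the board carrier by its rib and set it flat in the open mouth of the transfer lane, nose towards the gate; then slide it along the floor, through the sprung one-way flap, until it presses firmly, but not hard, on the pad of the end stop, and leave it touching the pad. Come back out the way you went in with the flap resting on your fingers so that it eases shut behind them: it must not swing back by itself. Leave the things lying around alone.

Things in the scene. Friction and masses are not known exactly. Their poses are not given: they have to be found in the camera images.
- lane: open-topped aluminium transfer lane screwed to the bench, 470 long, 106 wide. Origin on the bench under the gate line, midway across the entry; x points downstream (the carrier's way), z up. Floor plate x -205 to 265, its top 4 above the bench. Entry walls, x -50 to 0, stand at y -34 and 34, up to z 28; beyond the gate (x over 0) the walls stand at y -34 and 43
- mouth (a point): middle of the lane's open mouth, on the floor plate, 112 upstream of the gate line; axes as the lane's. There are no walls from lane x -205 to -90; from -90 (100 apart) to -50 (68 apart) flared walls lead into the entry. The carrier is set down here with its nose between the flares and its tail well before them
- flap (a joint): angle of the one-way flap: a steel leaf 3 thick, 72 from hinge pin to free edge, z 19 to 39. 0: shut, straight across the lane; it cannot open towards the mouth. Grows to 1.6 as it opens downstream against its spring (0.025 N m when shut, 0.10 at 1.5 rad). Let go from wide open it swings shut in about a quarter of a second; moving out at 20 to 50 mm/s with it resting on the fingers is gentle
- hinge_pin (a point): upright hinge pin of the flap at mid height of the leaf, at lane x 0, y 39. The flap drops off the carrier's block when the block's tail is 72 beyond the gate line (the end of its tongue then 32 beyond); it passes over the tongue and comes to rest on shut fingers that stand behind the tongue near the middle of the lane. Lifted out, they let it go
- flap_edge (a point): free edge of the flap at mid height, 72 from the hinge pin
- endstop: bracket of the hand-set screw stop; origin on the lane floor, mid lane, at lane x 242. Its screw carries a rubber-faced pad, 18 across, on the middle line, 12 above the floor, facing the gate, on a stiff spring (5 N per mm, 6 mm travel). The screw's setting is not measured: pad face 40 to 67 upstream of here, so the carrier's tongue ends 35 to 63 beyond the gate. 4 N on it for a moment is firm, over 14 N too hard
- carrier: loose board carrier: black plastic block 100 long, 64 wide, 26 high, 0.3 to 0.55 kg (1.5 to 4 N to slide), a green board with parts (up to 32 above the underside) on top. Origin at the centre of the block's underside, x to the nose (the end with 14 mm chamfered corners), z up; a flat push tongue, 28 wide, 10 high, sticks out 40 at the square tail. Starts beyond the mouth, nose roughly towards it
- carrier_rib (a point): middle of the top of the carrier's grip rib, 58 above its underside and straight over its origin. The rib is 44 long (along the carrier's x), 12 thick (along y) and free from 32 up to 58
- carrier_tail (a point): middle of the end face of the carrier's push tongue, 90 behind its origin, 5 above its underside; 140 from here to the nose
- solder_reel: bystander: white solder reel, 54 across, 40 high, standing on the bench; origin at the centre of its underside
- parts_box: bystander: flat clear box of small parts, 130 x 85 x 36; origin at the centre of its underside
- tape_roll: bystander: roll of paper tape lying flat, 68 across, 18 high; origin at the centre of its underside
- screwdriver: bystander: screwdriver 160 long lying on the bench, handle to its -x
Mind the look-alikes: they are no part of the job. There is more than one size of the carrier; the one meant has the size given above.

How it is judged (in metres and radians):
On the way, in this order (a step that is already met when the one before it is completed fails the run):
1. the carrier stands flat on the lane floor in the mouth, nose towards the shut flap, let go (x of carrier in the frame of lane between -0.16 and -0.045 m and y of carrier in the frame of lane between -0.025 and 0.025 m and z of carrier in the frame of lane below 0.0065 m and angle between carrier's own z axis and vertical below 0.06 rad and angle between the x axis of carrier and the x axis of lane, either way round below 0.35 rad and x of carrier_tail in the frame of lane below -0.13 m and value of joint flap below 0.1 rad and contact force between the fingers and carrier below 0.3 N), for 0.2 s.
2. the carrier, still flat on the lane floor, has pushed the flap open and is half way through it (value of joint flap above 1 rad and x of carrier in the frame of lane between -0.01 and 0.05 m and z of carrier in the frame of lane below 0.0075 m and angle between carrier's own z axis and vertical below 0.08 rad), for 0.05 s.
3. the carrier presses on the end stop's pad with 4 N or more (contact force between carrier and endstop above 4 N and x of carrier_tail in the frame of lane above 0.03 m and z of carrier in the frame of lane below 0.0075 m), for 0.2 s.
At the end, for the whole second after the job is handed in: The carrier lies flat on the lane floor beyond the flap, its tongue ending at least 30 mm past the gate line, within 0.12 rad of straight, at rest and touching the end stop's pad (0.1 N or more); the flap is shut behind it (under 0.06 rad) (value of joint flap below 0.06 rad and contact force between carrier and endstop above 0.1 N and x of carrier_tail in the frame of lane above 0.03 m and z of carrier in the frame of lane below 0.0065 m and angle between carrier's own z axis and vertical below 0.05 rad and angle between the x axis of carrier and the x axis of lane, either way round below 0.12 rad and linear speed of carrier below 0.01 m/s).
It fails at once if the flap swings back by itself (closing faster than 3 rad/s when less than 0.6 rad open) (value of joint flap below 0.6 rad and velocity of joint flap below -3 rad/s).
It fails at once if the end stop is pressed with more than 14 N (contact force between anything else and endstop above 14 N).
It fails at once if a bystander is moved by more than 15 mm (distance of any of solder_reel, parts_box, tape_roll, screwdriver from where it was at the start of the episode above 0.015 m).
It also fails if it takes over 66 s, if anything falls off the work surface, if the arm or the gripper's body presses on something with over 40 N, if the wrist force passes 120 N, or if a joint passes its speed limit or range.

## Working session

There is one attempt and no reset: what is moved stays moved. The work goes in short steps, Python scripts to look and compute and a shell command to move; the robot and the scene stay as the last step left them, time stands still between calls to the robot, and variables do not carry over. Pictures are saved under pics/ and viewed, about 8 in all and at most 12, crops included, and the job is handed in when it is done.

```bash
ls; mkdir -p pics
python3 - <<'E'
from workcell import telemetry,cams
import cv2,json,pickle
s=telemetry.read_state();print({k:s[k] for k in('clock','position','ee_rot','finger_gap','ft_force')})
for n in('side','top','wrist'):
    f=cams.grab_frame(n);pickle.dump(f,open(f'pics/{n}.pkl','wb'));cv2.imwrite(f'pics/{n}0.png',f['frame'])
    print(n,{k:v for k,v in f.items() if k!='frame'})
E
```

```text
pics
{'clock': 0.0, 'position': array([ 0.29445632, -0.57873476,  0.23026444]), 'ee_rot': array([[ 4.53581475e-01, -8.91214431e-01, -8.26851417e-04],
       [-8.91212804e-01, -4.53582227e-01,  1.70336207e-03],
       [-1.89310597e-03, -3.57129116e-05, -9.99998207e-01]]), 'finger_gap': 0.08549655262762981, 'ft_force': array([-0.57335356, -0.71716503,  0.60527562])}
side {'fov_y': 56.065102691245784, 'cx': 255.6898292091852, 'cy': 195.2483881907042, 'origin': array([0.16291018, 0.72146043, 0.49532347]), 'orientation': array([[-0.84857407,  0.25435682, -0.4639231 ],
       [-0.52907336, -0.40489098,  0.74575108],
       [ 0.0018486 ,  0.87827439,  0.47815341]])}
top {'fov_y': 51.29760956638382, 'cx': 250.13434578840187, 'cy': 189.7490709540609, 'origin': array([0.30977861, 0.05381689, 1.18474851]), 'orientation': array([[ 0.16409493,  0.96371993, -0.21051546],
       [-0.98643012,  0.16146663, -0.02973449],
       [ 0.00533551,  0.21253807,  0.97713822]])}
wrist {'fov_y': 66.0428003519026, 'cx': 252.99080030309375, 'cy': 188.5685785433856, 'mount': array([[ 9.99999574e-01,  8.62519865e-04,  3.28094730e-04,
        -4.74551598e-04],
       [ 9.21551107e-04, -9.51980292e-01, -3.06157923e-01,
        -7.84472339e-02],
       [ 4.82724265e-05,  3.06158095e-01, -9.51980682e-01,
        -1.44086770e-01],
       [ 0.00000000e+00,  0.00000000e+00,  0.00000000e+00,
         1.00000000e+00]])}
```

View pics/top0.png

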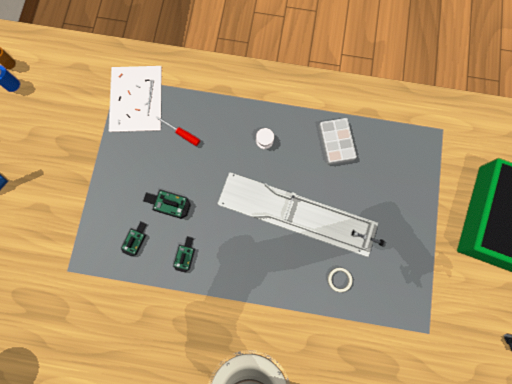

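View pics/side0.png

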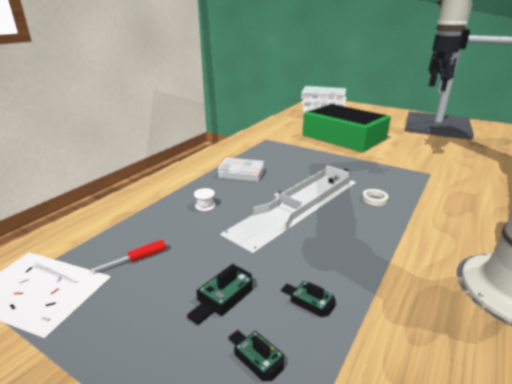

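The carrier that matches the given size is the larger unit at top (170,203), tongue to the left. The lane runs from (225,192) to (375,240), mouth at the left. I'll zoom in.

```bash
cat > h.py <<'E'
import numpy as np,cv2,pickle
from workcell import telemetry,cams
def pose(n,f,s=None):
    if n=='wrist':
        T=np.eye(4);T[:3,:3]=s['ee_rot'];T[:3,3]=s['position'];M=T@f['mount'];return M[:3,:3],M[:3,3]
    return np.array(f['orientation']),np.array(f['origin'])
def ray(R,f,u,v):
    F=192/np.tan(np.radians(f['fov_y']/2));return R@np.array([(u-f['cx'])/F,-(v-f['cy'])/F,-1])
def px(R,o,f,u,v,z):
    d=ray(R,f,u,v);return o+d*(z-o[2])/d[2]
def proj(R,o,f,P):
    F=192/np.tan(np.radians(f['fov_y']/2));c=R.T@(np.array(P)-o);return f['cx']+F*c[0]/-c[2],f['cy']-F*c[1]/-c[2]
def snap(n,name):
    s=telemetry.read_state();f=cams.grab_frame(n);pickle.dump((f,s),open(f'pics/{name}.pkl','wb'));cv2.imwrite(f'pics/{name}.png',f['frame']);return f,s
E
python3 - <<'E'
import cv2
a=cv2.imread('pics/top0.png')[160:265,130:390]
cv2.imwrite('pics/topz.png',cv2.resize(a,None,fx=3,fy=3,interpolation=cv2.INTER_CUBIC))
E
```

```text
(no output)
```

View pics/topz.png

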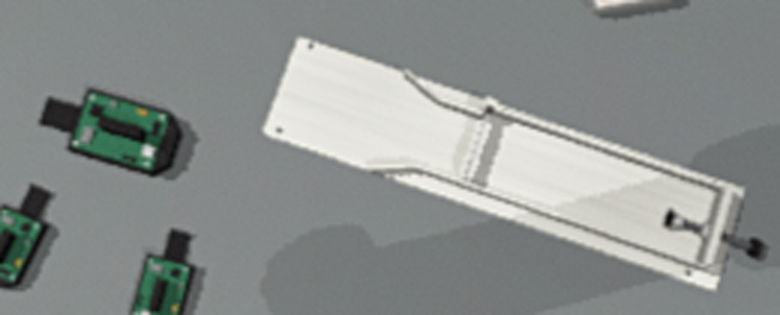

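Run:
```python
from h import *
f=pickle.load(open('pics/top.pkl','rb'));R,o=pose('top',f)
P=lambda u,v,z:px(R,o,f,130+(u-1)/3,160+(v-1)/3,z)
c=[P(300,38,.004),P(264,133,.004),P(716,290,.004),P(746,187,.004)]
for a in c:print(a)
L=[(-205,53),(-205,-53),(265,-53),(265,53)]
A=np.array([[x/1000,y/1000] for x,y in L]);B=np.array(c)[:,:2]
ca,cb=A.mean(0),B.mean(0);U,S,V=np.linalg.svd((A-ca).T@(B-cb));Rt=(U@V).T
t=cb-Rt@ca;print('lane o',t,'yaw',np.degrees(np.arctan2(Rt[1,0],Rt[0,0])),'res',(A@Rt.T+t-B)*1000)
print('hinge',P(488,108,.039),Rt@[0,.039]+t,'pad',Rt.T@(P(672,218,.016)[:2]-t))
tail=P(44,110,.008);rib=P(122,129,.058);print(tail,rib,np.linalg.norm((tail-rib)[:2]),np.degrees(np.arctan2(*(rib-tail)[[1,0]])))
print('rib in lane',Rt.T@(rib[:2]-t))
for u,v in((88,88),(68,145),(163,112),(170,176),(122,129)):print(Rt.T@(P(u,v,.03)[:2]-t))
```

```text
[0.60746798 0.1602375  0.004     ]
[0.50495627 0.17855678 0.004     ]
[ 0.42487438 -0.28342122  0.004     ]
[ 0.53032397 -0.3025208   0.004     ]
lane o [ 0.52194791 -0.03221371] yaw -99.67592818461964 res [[ 1.18138011  0.72450862]
 [-0.7989666   0.22120446]
 [ 0.28755454 -1.11466205]
 [-0.66996804  0.16894897]]
hinge [ 0.55954218 -0.03594803  0.039     ] [ 0.5603931  -0.03876864] pad [ 0.20153339 -0.00230256]
[0.49098846 0.39901096 0.008     ] [0.4775019  0.30703984 0.058     ] 0.09295469058861927 -98.34234528011544
rib in lane [-0.32695711 -0.10083385]
[-0.38051247 -0.0705853 ]
[-0.37767169 -0.1297902 ]
[-0.30216143 -0.06882572]
[-0.27294936 -0.12561233]
[-0.33386078 -0.09778281]
```

```bash
H="python3 -m handwheel"
$H '{"dr":[[0,0,0.12],[0,0,0.12],[0,0,0.12],[0,0,0.12],[0,0,0.12]],"linear":[[1.3,3.5,0],[1.3,3.5,0],[1.3,3.5,0],[1.3,3.5,0],[1.3,3.5,0]],"hand":[0,0,0,0,0]}'
$H '{"dr":[[0,0,0.12],[0,0,0.12],[0,0,0.115],[0,0,0],[0,0,0]],"linear":[[1.3,3.5,0],[1.3,3.5,0],[1.3,3.5,0],[1.3,3.5,0],[1.3,3.5,0]],"hand":[0,0,0,0,0]}'
```

```text
clock: 0.57
position: [0.36, -0.4024, 0.231]
ee_rot: [[0.88, -0.474, -0.0], [-0.474, -0.88, 0.0], [-0.0, -0.0, -1.0]]
ft_force: [0.0, -0.2, 0.7]
finger_gap: 0.0852
clock: 0.98
position: [0.4249, -0.2276, 0.2312]
ee_rot: [[0.99, -0.144, -0.0], [-0.144, -0.99, -0.0], [-0.0, 0.0, -1.0]]
ft_force: [1.2, -0.8, -0.1]
finger_gap: 0.0856
```

```bash
H="python3 -m handwheel"
$H '{"dr":[[0,0,0],[0,0,0],[0,0,0],[0,0,0],[0,0,0]],"linear":[[0.35,3.57,0],[0.35,3.57,0],[0.35,3.57,0],[0.35,3.57,0],[0.35,3.57,0]],"hand":[0,0,0,0,0]}' >/dev/null
$H '{"dr":[[0,0,0],[0,0,0],[0,0,0],[0,0,0],[0,0,0]],"linear":[[0.35,3.57,0],[0.35,3.57,0],[0.35,3.57,0],[0.35,3.57,0],[0.35,3.57,0]],"hand":[0,0,0,0,0]}' >/dev/null
$H '{"dr":[[0,0,0],[0,0,0],[0,0,0],[0,0,0],[0,0,0]],"linear":[[0.35,3.57,-1],[0.35,3.57,-1],[0.35,3.57,-1],[0.35,3.57,-1],[0.35,3.57,-1]],"hand":[0,0,0,0,0]}'
$H '{"dr":[[0,0,0]],"linear":[[0,0,0]],"hand":[0]}'
python3 -c "
from h import *
snap('wrist','w1')"
```

```text
clock: 2.23
position: [0.4773, 0.3076, 0.1803]
ee_rot: [[0.989, -0.145, -0.0], [-0.145, -0.989, -0.001], [-0.0, 0.001, -1.0]]
ft_force: [1.2, 0.2, 0.8]
finger_gap: 0.0854
clock: 2.32
position: [0.4741, 0.3147, 0.1799]
ee_rot: [[0.991, -0.135, -0.003], [-0.135, -0.991, 0.006], [-0.004, -0.005, -1.0]]
ft_force: [-0.3, -0.1, 0.4]
finger_gap: 0.0857
```

View pics/w1.png

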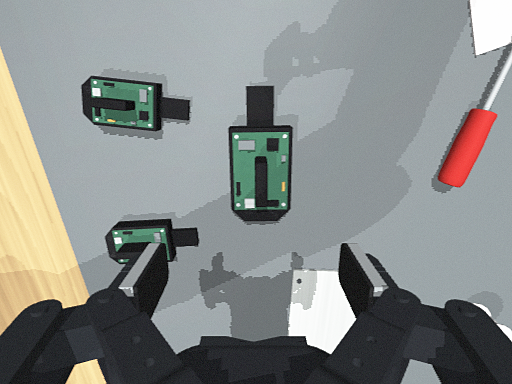

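The wrist picture shows the big carrier, tongue end at (260,86), rib top from about (261,157) to (261,206), nose downwards.

Run:
```python
from h import *
f,s=pickle.load(open('pics/w1.pkl','rb'));R,o=pose('wrist',f,s)
print(s['position'],s['ee_rot'][:,0],s['qvel'].round(2) if hasattr(s['qvel'],'round') else s['qvel'])
P=lambda u,v,z:px(R,o,f,u,v,z)
t=P(260,86,.010);a=P(261,157,.058);b=P(261,206,.058)
print(t,a,b,np.linalg.norm(a-b),(a+b)/2)
m=(a+b)/2;d=m-t;print(np.linalg.norm(d[:2]),np.degrees(np.arctan2(d[1],d[0])))
for u,v in((229,127),(293,127)):print(P(u,v,.026))
s=telemetry.read_state();print(s['position'],s['ee_rot'][:,0],s['q'])
```

```text
[0.474104   0.31471729 0.17989692] [ 0.99082052 -0.13513082 -0.00378956] [ 5.23 -3.5   0.53  2.65 -1.8   2.54  5.5 ]
[0.49190085 0.40008754 0.01      ] [0.48386051 0.33785517 0.058     ] [0.47773333 0.29036682 0.058     ] 0.04788199429805315 [0.48079692 0.314111   0.058     ]
0.08669062187390097 -97.35905390705236
[0.45605936 0.36566619 0.026     ]
[0.5190602  0.35704493 0.026     ]
[0.47476142 0.31114716 0.18022355] [ 0.99058083 -0.1368894  -0.00330308] [  3.22358968  30.70283111 -51.47910088 103.0592885   27.29256315
  59.69400165 -66.45369047]
```

```bash
H="python3 -m handwheel"
$H '{"dr":[[0,0,0.01],[0,0,0],[0,0,0],[0,0,0],[0,0,0]],"linear":[[0.15,0.3,-2],[0,0,-3],[0,0,-3],[0,0,-3],[0,0,-1]],"hand":[0,0,0,0,0]}'
$H '{"dr":[[0,0,0],[0,0,0],[0,0,0],[0,0,0]],"linear":[[0,0,-1],[0,0,-1],[0,0,-0.5],[0,0,0]],"hand":[0,0,0,0]}'
$H '{"dr":[[0,0,0],[0,0,0],[0,0,0]],"linear":[[0,0,0],[0,0,0],[0,0,0]],"hand":[0,0.5,0.5]}' 30
python3 -c "
from h import *
snap('wrist','w2')"
```

```text
clock: 2.78
position: [0.4772, 0.3055, 0.0575]
ee_rot: [[0.991, -0.136, -0.005], [-0.136, -0.991, -0.004], [-0.004, 0.005, -1.0]]
ft_force: [-0.5, -0.8, -1.0]
finger_gap: 0.0853
clock: 3.12
position: [0.4791, 0.309, 0.0363]
ee_rot: [[0.991, -0.135, 0.0], [-0.135, -0.991, -0.0], [0.0, 0.0, -1.0]]
ft_force: [-0.4, 1.3, 0.2]
finger_gap: 0.0856
clock: 3.37
position: [0.4795, 0.3097, 0.0373]
ee_rot: [[0.991, -0.135, 0.002], [-0.135, -0.991, 0.001], [0.001, -0.001, -1.0]]
ft_force: [0.4, -0.0, -0.8]
finger_gap: 0.0637
```

View pics/w2.png

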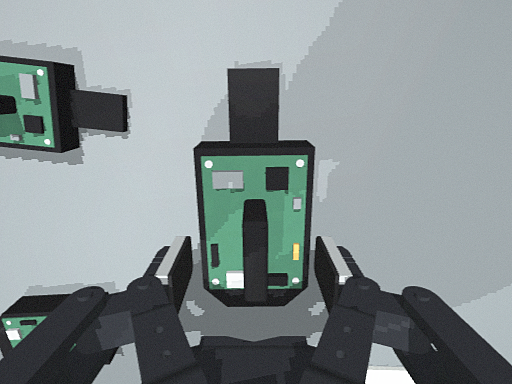

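Rib is centred between the jaws, at (256,200–300). I'll check the offset along the rib numerically.

```bash
python3 - <<'E'
from h import *
f,s=pickle.load(open('pics/w2.pkl','rb'));R,o=pose('wrist',f,s)
P=lambda u,v,z:px(R,o,f,u,v,z)
print(s['position'],s['ee_rot'][:,0])
print(P(256,207,.058),P(256,302,.058),P(254,69,.010),P(253.5,145,.026))
E
python3 -m handwheel '{"dr":[[0,0,0],[0,0,0],[0,0,0],[0,0,0],[0,0,0]],"linear":[[0,0,0],[0,0,0],[0,0,0],[0,0,0],[0,0,0]],"hand":[0.7,0.85,1,1,1]}' 35
python3 -m handwheel '{"dr":[[0,0,0],[0,0,0],[0,0,0],[0,0,0],[0,0,0]],"linear":[[0,0,0],[0,0,0],[0,0,0],[0,0,0],[0,0,0]],"hand":[1,1,1,1,1]}'
```

```text
[0.47951487 0.30970384 0.03731026] [ 0.99090194 -0.13457831  0.00142121]
[0.48473035 0.33966611 0.058     ] [0.47798789 0.28919471 0.058     ] [0.49223139 0.40025731 0.01      ] [0.48673587 0.36216915 0.026     ]
clock: 3.83
position: [0.4795, 0.3091, 0.0364]
ee_rot: [[0.991, -0.135, 0.001], [-0.135, -0.991, 0.0], [0.001, -0.0, -1.0]]
ft_force: [1.4, -0.3, -0.5]
finger_gap: 0.0112
clock: 4.25
position: [0.4795, 0.3092, 0.0365]
ee_rot: [[0.991, -0.135, 0.001], [-0.135, -0.991, 0.0], [0.001, -0.0, -1.0]]
ft_force: [3.1, -0.2, -0.2]
finger_gap: 0.0113
```

```bash
H="python3 -m handwheel"
$H '{"dr":[[0,0,0],[0,0,0],[0,0,0],[0,0,0],[0,0,-0.033]],"linear":[[0,0,1],[0,0,2],[0,0,2],[0.605,-2.345,1],[0.605,-2.345,0]],"hand":[1,1,1,1,1]}'
$H '{"dr":[[0,0,0],[0,0,0],[0,0,0],[0,0,0],[0,0,0]],"linear":[[0.605,-2.345,0],[0.605,-2.345,0],[0.605,-2.345,0],[0.605,-2.345,0],[0.605,-2.345,0]],"hand":[1,1,1,1,1]}'
$H '{"dr":[[0,0,0],[0,0,0],[0,0,0],[0,0,0],[0,0,0]],"linear":[[0.605,-2.345,0],[0.605,-2.345,0],[0.605,-2.345,-2],[0,0,0],[0,0,0]],"hand":[1,1,1,1,1]}'
$H '{"dr":[[0,0,0],[0,0,0],[0,0,0]],"linear":[[0,0,-1],[0,0,0],[0,0,0]],"hand":[1,1,1]}'
python3 - <<'E'
from h import *
f,s=snap('wrist','w3');g,_=snap('top','t3')
a=g['frame'][130:265,190:390];a=cv2.resize(a,None,fx=2.6,fy=2.6,interpolation=cv2.INTER_CUBIC)
w=f['frame'];H=max(a.shape[0],384)
m=np.zeros((w.shape[0]+a.shape[0]-150,520,3),np.uint8);m[:a.shape[0],:520]=a;m[a.shape[0]:,:512]=w[:234]
cv2.imwrite('pics/m3.png',m);print(s['position'],s['ee_rot'][:,0],a.shape)
E
```

```text
clock: 4.67
position: [0.4899, 0.2653, 0.0989]
ee_rot: [[0.987, -0.162, 0.001], [-0.162, -0.987, 0.003], [0.001, -0.003, -1.0]]
ft_force: [1.0, -0.1, -5.1]
finger_gap: 0.0113
clock: 5.08
position: [0.5195, 0.1441, 0.096]
ee_rot: [[0.986, -0.166, -0.003], [-0.166, -0.986, -0.0], [-0.003, 0.001, -1.0]]
ft_force: [0.6, 0.7, -5.6]
finger_gap: 0.0113
clock: 5.5
position: [0.5371, 0.0723, 0.0747]
ee_rot: [[0.985, -0.171, -0.005], [-0.171, -0.985, -0.001], [-0.005, 0.002, -1.0]]
ft_force: [-0.4, 0.7, -6.1]
finger_gap: 0.0115
clock: 5.75
position: [0.5382, 0.0762, 0.0658]
ee_rot: [[0.986, -0.165, -0.002], [-0.165, -0.986, 0.001], [-0.002, -0.0, -1.0]]
ft_force: [0.2, -0.1, -5.1]
finger_gap: 0.011
[0.53815703 0.07620458 0.06584126] [ 0.98631852 -0.16484073 -0.00181903] (351, 520, 3)
```

View pics/m3.png

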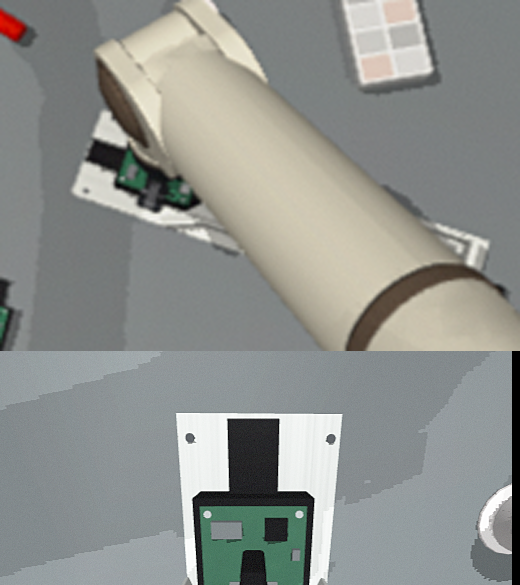

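The wrist half shows the lane's mouth-end corners at about (177,63) and (342,62), and the tongue end at (254,68). I'll recompute the lane's centre line from these.

Run:
```python
from h import *
f,s=pickle.load(open('pics/w3.pkl','rb'));R,o=pose('wrist',f,s)
P=lambda u,v,z:px(R,o,f,u,v,z)
a,b=P(177,63,.004),P(342,62,.004);m=((a+b)/2)[:2];print(a,b,np.linalg.norm(a-b))
d=(b-a)[:2];print('lane yaw',np.degrees(np.arctan2(d[1],d[0])))
dz=s['position'][2]-.0365
t=P(254,68,.010+dz);print('tail',t,'tcp',s['position'])
for yaw in(-99.68,):
    e=np.array([np.cos(np.radians(yaw)),np.sin(np.radians(yaw))]);n=np.array([-e[1],e[0]])
    og=m+.205*e;print('lane o',og)
    for q in(t[:2],s['position'][:2],s['position'][:2]-[.5220-.5220,0]):print((q-og)@e,(q-og)@n,'top-based',(q-np.array([.52195,-.03221]))@e,(q-np.array([.52195,-.03221]))@n)
for c in(-205,-50):pass
```

```text
[0.50560661 0.1806288  0.004     ] [0.61047799 0.16357878 0.004     ] 0.1062483357831031
lane yaw -9.234370619727317
tail [0.55359982 0.16674641 0.03934126] tcp [0.53815703 0.07620458 0.06584126]
lane o [ 0.52357252 -0.02997746]
-0.19897191500739023 -0.0034784162457661334 top-based -0.201445484136948 -0.0022543920946610334
-0.1071225677652652 -0.0034771437035613726 top-based -0.10959613689482298 -0.0022531195524562748
-0.1071225677652652 -0.0034771437035613726 top-based -0.10959613689482298 -0.0022531195524562748
```

```bash
H="python3 -m handwheel"
$H '{"dr":[[0,0,0],[0,0,0],[0,0,0],[0,0,0],[0,0,0]],"linear":[[0.25,-0.04,-0.8],[0,0,-0.8],[0,0,-0.5],[0,0,-0.2],[0,0,0]],"hand":[1,1,1,1,1]}'
$H '{"dr":[[0,0,0],[0,0,0]],"linear":[[0,0,-0.15],[0,0,0]],"hand":[1,1]}'
$H '{"dr":[[0,0,0],[0,0,0]],"linear":[[0,0,-0.1],[0,0,0]],"hand":[1,1]}'
```

```text
clock: 6.27
position: [0.5411, 0.0743, 0.0423]
ee_rot: [[0.986, -0.167, -0.002], [-0.167, -0.986, -0.0], [-0.002, 0.0, -1.0]]
ft_force: [-1.0, -0.1, -3.9]
finger_gap: 0.0111
clock: 6.43
position: [0.5419, 0.0744, 0.0417]
ee_rot: [[0.986, -0.167, 0.0], [-0.167, -0.986, 0.0], [-0.0, -0.0, -1.0]]
ft_force: [0.2, -0.7, -4.5]
finger_gap: 0.0113
clock: 6.6
position: [0.542, 0.0743, 0.0409]
ee_rot: [[0.986, -0.167, 0.0], [-0.167, -0.986, 0.0], [0.0, -0.0, -1.0]]
ft_force: [-0.1, 1.2, -5.2]
finger_gap: 0.0112
```

```bash
H="python3 -m handwheel"
$H '{"dr":[[0,0,0],[0,0,0]],"linear":[[0,0,-0.1],[0,0,0]],"hand":[1,1]}'
$H '{"dr":[[0,0,0],[0,0,0]],"linear":[[0,0,-0.07],[0,0,0]],"hand":[1,1]}'
```

```text
clock: 6.77
position: [0.5422, 0.0742, 0.0404]
ee_rot: [[0.986, -0.167, 0.001], [-0.167, -0.986, -0.0], [0.001, 0.0, -1.0]]
ft_force: [-1.1, -1.2, 0.4]
finger_gap: 0.0109
clock: 6.93
position: [0.5423, 0.0742, 0.0403]
ee_rot: [[0.986, -0.167, 0.001], [-0.167, -0.986, -0.001], [0.001, 0.001, -1.0]]
ft_force: [-3.0, -2.3, 8.5]
finger_gap: 0.0113
```

```bash
H="python3 -m handwheel"
$H '{"dr":[[0,0,0],[0,0,0],[0,0,0],[0,0,0],[0,0,0]],"linear":[[0,0,0.1],[0,0,0],[0,0,0],[0,0,0],[0,0,0]],"hand":[0.9,0.8,0.6,0.3,0]}'
$H '{"dr":[[0,0,0],[0,0,0],[0,0,0],[0,0,0],[0,0,0]],"linear":[[0,0,1],[0,0,2],[0,0,3],[0,0,2.5],[0,0,0]],"hand":[0,0,0,0,0]}'
$H '{"dr":[[0,0,0],[0,0,0],[0,0,0],[0,0,0],[0,0,0]],"linear":[[0.4,2.36,0],[0.4,2.36,0],[0.4,2.36,0],[0.4,2.36,0],[0.4,2.36,0]],"hand":[0.5,1,1,1,1]}'
$H '{"dr":[[0,0,0],[0,0,0],[0,0,0]],"linear":[[0,0,0],[0,0,0],[0,0,0]],"hand":[1,1,1]}'
python3 -c "
from h import *
f,s=snap('wrist','w4');print(s['position'],s['ee_rot'][:,0])"
```

```text
clock: 7.35
position: [0.5422, 0.0745, 0.0402]
ee_rot: [[0.986, -0.167, 0.001], [-0.167, -0.986, 0.0], [0.001, -0.0, -1.0]]
ft_force: [0.4, 0.3, 0.4]
finger_gap: 0.053
clock: 7.77
position: [0.5452, 0.0758, 0.1305]
ee_rot: [[0.986, -0.167, 0.008], [-0.167, -0.986, 0.001], [0.008, -0.002, -1.0]]
ft_force: [0.8, -0.0, -0.4]
finger_gap: 0.0855
clock: 8.18
position: [0.562, 0.1933, 0.1253]
ee_rot: [[0.986, -0.167, 0.0], [-0.167, -0.986, 0.0], [0.0, -0.0, -1.0]]
ft_force: [0.5, -1.2, -0.3]
finger_gap: 0.0258
clock: 8.43
position: [0.5616, 0.1916, 0.1249]
ee_rot: [[0.986, -0.167, -0.001], [-0.167, -0.986, -0.001], [-0.0, 0.001, -1.0]]
ft_force: [0.4, -1.3, -0.6]
finger_gap: -0.0001
[0.56162949 0.19162353 0.12489341] [ 9.85941831e-01 -1.67088475e-01 -3.83564055e-04]
```

View pics/w4.png

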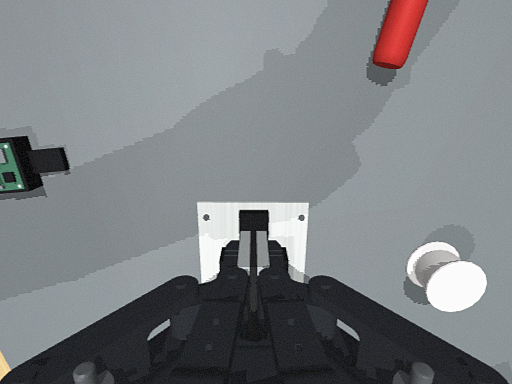

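The carrier stands in the mouth, tongue end at (254,210), lane end corners at (198,203) and (309,203), and the fingers are shut.

Run:
```python
from h import *
f,s=pickle.load(open('pics/w4.pkl','rb'));R,o=pose('wrist',f,s)
P=lambda u,v,z:px(R,o,f,u,v,z)[:2]
a,b,t=P(198,203,.004),P(309,203,.004),P(254,210,.014)
y=np.radians(-99.68);e=np.array([np.cos(y),np.sin(y)]);n=np.array([-e[1],e[0]])
print(np.linalg.norm(a-b));m=(a+b)/2
for og in(m+.205*e,np.array([.52195,-.03221])):
    for q in(a,b,t,s['position'][:2]):print(og,((q-og)@e).round(4),((q-og)@n).round(4))
```

```text
0.10624708848194706
[ 0.5237036  -0.03118508] -0.205 -0.0531
[ 0.5237036  -0.03118508] -0.205 0.0531
[ 0.5237036  -0.03118508] -0.2018 0.0005
[ 0.5237036  -0.03118508] -0.226 -0.0001
[ 0.52195 -0.03221] -0.2063 -0.0516
[ 0.52195 -0.03221] -0.2063 0.0547
[ 0.52195 -0.03221] -0.2031 0.002
[ 0.52195 -0.03221] -0.2273 0.0015
```

```bash
H="python3 -m handwheel"
$H '{"dr":[[0,0,0],[0,0,0],[0,0,0],[0,0,0],[0,0,0]],"linear":[[0,0,-3],[0,0,-3],[0,0,-3],[0,0,-1.5],[0,0,-0.7]],"hand":[1,1,1,1,1]}'
$H '{"dr":[[0,0,0],[0,0,0]],"linear":[[0,0,-0.35],[0,0,0]],"hand":[1,1]}'
```

```text
clock: 8.9
position: [0.5603, 0.1899, 0.0105]
ee_rot: [[0.986, -0.169, -0.004], [-0.169, -0.986, -0.002], [-0.004, 0.003, -1.0]]
ft_force: [-0.9, 0.1, 0.3]
finger_gap: 0.0003
clock: 9.07
position: [0.5622, 0.1922, 0.0099]
ee_rot: [[0.986, -0.168, 0.0], [-0.168, -0.986, 0.0], [0.0, -0.0, -1.0]]
ft_force: [-0.1, 0.9, 0.4]
finger_gap: 0.0004
```

```bash
H="python3 -m handwheel"
$H '{"dr":[[0,0,0],[0,0,0],[0,0,0],[0,0,0],[0,0,0]],"linear":[[-0.084,-0.493,0],[-0.084,-0.493,0],[-0.084,-0.493,0],[-0.084,-0.493,0],[-0.084,-0.493,0]],"hand":[1,1,1,1,1]}'
$H '{"dr":[[0,0,0],[0,0,0],[0,0,0],[0,0,0],[0,0,0]],"linear":[[-0.084,-0.493,0],[-0.084,-0.493,0],[-0.084,-0.493,0],[-0.084,-0.493,0],[-0.084,-0.493,0]],"hand":[1,1,1,1,1]}'
$H '{"dr":[[0,0,0],[0,0,0],[0,0,0],[0,0,0],[0,0,0]],"linear":[[-0.084,-0.493,0],[-0.084,-0.493,0],[-0.084,-0.493,0],[-0.084,-0.493,0],[-0.084,-0.493,0]],"hand":[1,1,1,1,1]}'
```

```text
clock: 9.48
position: [0.5585, 0.1687, 0.0107]
ee_rot: [[0.986, -0.167, 0.003], [-0.167, -0.986, 0.003], [0.002, -0.003, -1.0]]
ft_force: [1.4, 4.0, 1.5]
finger_gap: -0.0003
clock: 9.9
position: [0.5543, 0.1448, 0.0106]
ee_rot: [[0.986, -0.166, 0.002], [-0.166, -0.986, 0.003], [0.002, -0.003, -1.0]]
ft_force: [0.1, 5.2, 2.5]
finger_gap: -0.0003
clock: 10.32
position: [0.5502, 0.12, 0.0106]
ee_rot: [[0.986, -0.166, 0.002], [-0.166, -0.986, 0.003], [0.002, -0.003, -1.0]]
ft_force: [1.1, 5.9, 3.2]
finger_gap: 0.0001
```

```bash
H="python3 -m handwheel"
for i in 1; do
$H '{"dr":[[0,0,0],[0,0,0],[0,0,0],[0,0,0],[0,0,0]],"linear":[[-0.084,-0.493,0],[-0.084,-0.493,0],[-0.084,-0.493,0],[-0.084,-0.493,0],[-0.084,-0.493,0]],"hand":[1,1,1,1,1]}'
$H '{"dr":[[0,0,0],[0,0,0],[0,0,0],[0,0,0],[0,0,0]],"linear":[[-0.084,-0.493,0],[-0.084,-0.493,0],[-0.084,-0.493,0],[-0.084,-0.493,0],[-0.084,-0.493,0]],"hand":[1,1,1,1,1]}'
done
python3 -c "
from h import *
f,s=snap('wrist','w5');g,_=snap('side','s5')
a=cv2.resize(g['frame'][150:260,210:370],None,fx=3.2,fy=3.2,interpolation=cv2.INTER_CUBIC)
cv2.imwrite('pics/m5.png',np.vstack([a,f['frame'][120:,:]])[:600]);print(s['position'])"
```

```text
clock: 10.73
position: [0.5458, 0.0993, 0.0108]
ee_rot: [[0.986, -0.164, 0.003], [-0.164, -0.986, 0.008], [0.002, -0.009, -1.0]]
ft_force: [-0.1, 16.7, 0.8]
finger_gap: 0.0001
clock: 11.15
position: [0.5419, 0.0729, 0.0107]
ee_rot: [[0.986, -0.164, 0.003], [-0.165, -0.986, 0.006], [0.002, -0.006, -1.0]]
ft_force: [0.9, 9.6, 2.4]
finger_gap: -0.0003
[0.54194204 0.07293595 0.0106543 ]
```

View pics/m5.png

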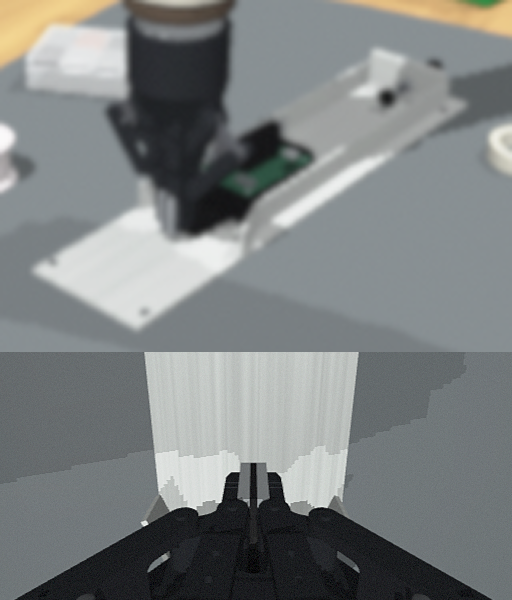

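The side half shows the carrier inside the entry walls with its nose through the flap and the fingers behind the tongue on the centre line. I'll continue the push.

```bash
H="python3 -m handwheel"
$H '{"dr":[[0,0,0],[0,0,0],[0,0,0],[0,0,0],[0,0,0]],"linear":[[-0.084,-0.493,0],[-0.084,-0.493,0],[-0.084,-0.493,0],[-0.084,-0.493,0],[-0.084,-0.493,0]],"hand":[1,1,1,1,1]}'
$H '{"dr":[[0,0,0],[0,0,0],[0,0,0],[0,0,0],[0,0,0]],"linear":[[-0.084,-0.493,0],[-0.084,-0.493,0],[-0.084,-0.493,0],[-0.084,-0.493,0],[-0.084,-0.493,0]],"hand":[1,1,1,1,1]}'
$H '{"dr":[[0,0,0],[0,0,0],[0,0,0],[0,0,0],[0,0,0]],"linear":[[-0.084,-0.493,0],[-0.084,-0.493,0],[-0.084,-0.493,0],[-0.084,-0.493,0],[-0.084,-0.493,0]],"hand":[1,1,1,1,1]}'
$H '{"dr":[[0,0,0],[0,0,0],[0,0,0],[0,0,0],[0,0,0]],"linear":[[-0.084,-0.493,0],[-0.084,-0.493,0],[-0.084,-0.493,0],[-0.084,-0.493,0],[-0.084,-0.493,0]],"hand":[1,1,1,1,1]}'
```

```text
clock: 11.67
position: [0.5378, 0.0473, 0.0106]
ee_rot: [[0.986, -0.165, 0.003], [-0.165, -0.986, 0.004], [0.002, -0.005, -1.0]]
ft_force: [1.3, 8.1, 2.4]
finger_gap: 0.0002
clock: 12.08
position: [0.5335, 0.0224, 0.0105]
ee_rot: [[0.986, -0.165, 0.003], [-0.165, -0.986, 0.004], [0.002, -0.004, -1.0]]
ft_force: [1.9, 7.7, 3.0]
finger_gap: -0.0002
clock: 12.5
position: [0.5292, -0.0022, 0.0105]
ee_rot: [[0.986, -0.165, 0.003], [-0.165, -0.986, 0.004], [0.002, -0.004, -1.0]]
ft_force: [0.8, 8.0, 4.4]
finger_gap: -0.0001
clock: 12.92
position: [0.5249, -0.0267, 0.0105]
ee_rot: [[0.986, -0.165, 0.002], [-0.165, -0.986, 0.004], [0.002, -0.004, -1.0]]
ft_force: [0.9, 7.1, 4.6]
finger_gap: 0.0004
```

```bash
H="python3 -m handwheel"
$H '{"dr":[[0,0,0],[0,0,0],[0,0,0],[0,0,0],[0,0,0]],"linear":[[-0.067,-0.394,0],[-0.067,-0.394,0],[-0.067,-0.394,0],[-0.067,-0.394,0],[-0.067,-0.394,0]],"hand":[1,1,1,1,1]}'
$H '{"dr":[[0,0,0],[0,0,0],[0,0,0],[0,0,0],[0,0,0]],"linear":[[-0.034,-0.197,0],[-0.034,-0.197,0],[-0.034,-0.197,0],[-0.034,-0.197,0],[-0.034,-0.197,0]],"hand":[1,1,1,1,1]}'
```

```text
clock: 13.33
position: [0.5214, -0.0463, 0.0104]
ee_rot: [[0.986, -0.165, 0.002], [-0.165, -0.986, 0.004], [0.002, -0.004, -1.0]]
ft_force: [-0.3, 7.7, 4.8]
finger_gap: -0.0001
clock: 13.75
position: [0.5196, -0.056, 0.0103]
ee_rot: [[0.986, -0.165, 0.002], [-0.165, -0.986, 0.004], [0.001, -0.004, -1.0]]
ft_force: [-0.1, 8.5, 3.8]
finger_gap: 0.0002
```

```bash
H="python3 -m handwheel"
$H '{"dr":[[0,0,0],[0,0,0],[0,0,0],[0,0,0]],"linear":[[-0.025,-0.148,0],[-0.025,-0.148,0],[-0.025,-0.148,0],[-0.025,-0.148,0]],"hand":[1,1,1,1]}'
python3 - <<'E'
from h import *
g,_=snap('side','s6');h,_=snap('top','t6')
a=cv2.resize(g['frame'][150:240,250:370],None,fx=4.2,fy=4.2,interpolation=cv2.INTER_CUBIC)
b=cv2.resize(h['frame'][180:265,260:390],None,fx=2.5,fy=2.5,interpolation=cv2.INTER_CUBIC)
m=np.zeros((600,504,3),np.uint8);m[:378]=a;m[378:378+212,:325]=b;cv2.imwrite('pics/m6.png',m)
E
```

```text
clock: 14.08
position: [0.5186, -0.0618, 0.0103]
ee_rot: [[0.986, -0.165, 0.002], [-0.165, -0.986, 0.004], [0.001, -0.004, -1.0]]
ft_force: [1.6, 9.0, 5.6]
finger_gap: 0.0001
```

View pics/m6.png

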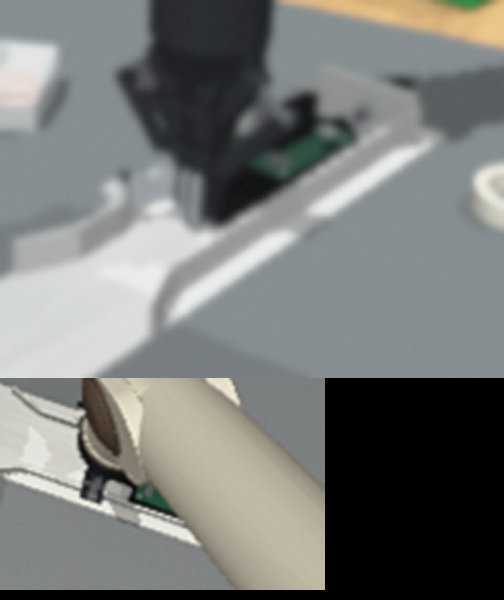

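The flap leaf is visible beside the fingers, from the hinge side at (150,185), and the carrier is beyond it, nose near the stop. I'll continue in small steps.

```bash
H="python3 -m handwheel"
$H '{"dr":[[0,0,0],[0,0,0],[0,0,0]],"linear":[[-0.025,-0.148,0],[-0.025,-0.148,0],[-0.017,-0.099,0]],"hand":[1,1,1]}'
$H '{"dr":[[0,0,0],[0,0,0],[0,0,0]],"linear":[[-0.017,-0.099,0],[-0.017,-0.099,0],[-0.017,-0.099,0]],"hand":[1,1,1]}'
```

```text
clock: 14.43
position: [0.5179, -0.0659, 0.0103]
ee_rot: [[0.986, -0.165, 0.002], [-0.165, -0.986, 0.004], [0.001, -0.004, -1.0]]
ft_force: [0.8, 8.6, 4.8]
finger_gap: 0.0004
clock: 14.68
position: [0.5174, -0.0689, 0.0103]
ee_rot: [[0.986, -0.165, 0.002], [-0.165, -0.986, 0.003], [0.001, -0.004, -1.0]]
ft_force: [0.4, 8.2, 4.9]
finger_gap: -0.0001
```

```bash
H="python3 -m handwheel"
$H '{"dr":[[0,0,0],[0,0,0]],"linear":[[-0.017,-0.099,0],[-0.017,-0.099,0]],"hand":[1,1]}'
$H '{"dr":[[0,0,0],[0,0,0]],"linear":[[-0.017,-0.099,0],[0,0,0]],"hand":[1,1]}'
```

```text
clock: 14.85
position: [0.5171, -0.0708, 0.0103]
ee_rot: [[0.986, -0.165, 0.002], [-0.165, -0.986, 0.003], [0.001, -0.004, -1.0]]
ft_force: [0.9, 8.3, 4.6]
finger_gap: -0.0001
clock: 15.02
position: [0.5168, -0.0721, 0.0103]
ee_rot: [[0.986, -0.165, 0.002], [-0.165, -0.986, 0.003], [0.001, -0.004, -1.0]]
ft_force: [-0.1, 7.5, 5.3]
finger_gap: 0.0
```

```bash
H="python3 -m handwheel"
$H '{"dr":[[0,0,0],[0,0,0]],"linear":[[-0.017,-0.099,0],[-0.017,-0.099,0]],"hand":[1,1]}'
```

```text
clock: 15.18
position: [0.5165, -0.0738, 0.0103]
ee_rot: [[0.986, -0.165, 0.002], [-0.165, -0.986, 0.003], [0.001, -0.004, -1.0]]
ft_force: [1.1, 8.6, 4.6]
finger_gap: 0.0003
```

```bash
H="python3 -m handwheel"
$H '{"dr":[[0,0,0],[0,0,0]],"linear":[[-0.013,-0.079,0],[-0.013,-0.079,0]],"hand":[1,1]}'
```

```text
clock: 15.35
position: [0.5163, -0.0754, 0.0103]
ee_rot: [[0.986, -0.165, 0.002], [-0.165, -0.986, 0.003], [0.001, -0.004, -1.0]]
ft_force: [0.7, 8.3, 4.6]
finger_gap: -0.0001
```

```bash
H="python3 -m handwheel"
$H '{"dr":[[0,0,0],[0,0,0]],"linear":[[-0.008,-0.049,0],[-0.008,-0.049,0]],"hand":[1,1]}'
```

```text
clock: 15.52
position: [0.5161, -0.0764, 0.0103]
ee_rot: [[0.986, -0.165, 0.002], [-0.165, -0.986, 0.003], [0.001, -0.004, -1.0]]
ft_force: [0.3, 8.6, 5.1]
finger_gap: 0.0001
```

```bash
H="python3 -m handwheel"
$H '{"dr":[[0,0,0],[0,0,0]],"linear":[[-0.008,-0.049,0],[-0.008,-0.049,0]],"hand":[1,1]}'
```

```text
clock: 15.68
position: [0.516, -0.0768, 0.0103]
ee_rot: [[0.986, -0.165, 0.002], [-0.165, -0.986, 0.004], [0.001, -0.004, -1.0]]
ft_force: [1.0, 9.8, 3.8]
finger_gap: 0.0002
```

```bash
H="python3 -m handwheel"
$H '{"dr":[[0,0,0],[0,0,0]],"linear":[[-0.008,-0.049,0],[-0.008,-0.049,0]],"hand":[1,1]}'
```

```text
clock: 15.85
position: [0.516, -0.0772, 0.0103]
ee_rot: [[0.986, -0.164, 0.002], [-0.164, -0.986, 0.005], [0.001, -0.005, -1.0]]
ft_force: [1.6, 11.4, 5.2]
finger_gap: -0.0004
```

```bash
H="python3 -m handwheel"
$H '{"dr":[[0,0,0],[0,0,0]],"linear":[[-0.008,-0.049,0],[-0.008,-0.049,0]],"hand":[1,1]}'
```

```text
clock: 16.02
position: [0.5159, -0.0775, 0.0104]
ee_rot: [[0.986, -0.164, 0.003], [-0.164, -0.986, 0.006], [0.002, -0.006, -1.0]]
ft_force: [0.5, 12.6, 4.3]
finger_gap: 0.0001
```

```bash
H="python3 -m handwheel"
$H '{"dr":[[0,0,0],[0,0,0],[0,0,0]],"linear":[[-0.008,-0.049,0],[-0.008,-0.049,0],[-0.008,-0.049,0]],"hand":[1,1,1]}'
```

```text
clock: 16.27
position: [0.5158, -0.078, 0.0104]
ee_rot: [[0.987, -0.163, 0.003], [-0.163, -0.987, 0.007], [0.002, -0.007, -1.0]]
ft_force: [1.0, 14.1, 4.7]
finger_gap: -0.0
```

```bash
H="python3 -m handwheel"
$H '{"dr":[[0,0,0],[0,0,0],[0,0,0],[0,0,0],[0,0,0]],"linear":[[-0.008,-0.049,0],[-0.004,-0.025,0],[0,0,0],[0,0,0],[0,0,0]],"hand":[1,1,1,1,1]}'
```

```text
clock: 16.68
position: [0.5158, -0.0782, 0.0104]
ee_rot: [[0.987, -0.163, 0.003], [-0.163, -0.987, 0.007], [0.002, -0.008, -1.0]]
ft_force: [1.7, 14.8, 3.8]
finger_gap: -0.0001
```

```bash
H="python3 -m handwheel"
$H '{"dr":[[0,0,0],[0,0,0],[0,0,0],[0,0,0],[0,0,0]],"linear":[[0.017,0.099,0],[0.017,0.099,0],[0.017,0.099,0],[0.017,0.099,0],[0.017,0.099,0]],"hand":[1,1,1,1,1]}'
$H '{"dr":[[0,0,0],[0,0,0],[0,0,0],[0,0,0],[0,0,0]],"linear":[[0.017,0.099,0],[0.017,0.099,0],[0.025,0.148,0],[0.034,0.197,0],[0.042,0.246,0]],"hand":[1,1,1,1,1]}'
$H '{"dr":[[0,0,0],[0,0,0],[0,0,0],[0,0,0],[0,0,0]],"linear":[[0.042,0.246,0],[0.042,0.246,0],[0.042,0.246,0],[0.042,0.246,0],[0.042,0.246,0]],"hand":[1,1,1,1,1]}'
$H '{"dr":[[0,0,0],[0,0,0],[0,0,0],[0,0,0],[0,0,0]],"linear":[[0.042,0.246,0],[0.042,0.246,0],[0.042,0.246,0],[0.042,0.246,0],[0.042,0.246,0]],"hand":[1,1,1,1,1]}'
```

```text
clock: 17.1
position: [0.5157, -0.0778, 0.0102]
ee_rot: [[0.986, -0.165, 0.001], [-0.165, -0.986, 0.002], [0.0, -0.002, -1.0]]
ft_force: [0.3, 3.9, 3.5]
finger_gap: -0.0001
clock: 17.52
position: [0.5155, -0.0732, 0.0089]
ee_rot: [[0.986, -0.169, -0.003], [-0.169, -0.986, -0.002], [-0.002, 0.002, -1.0]]
ft_force: [-1.8, 0.2, 0.1]
finger_gap: -0.0001
clock: 17.93
position: [0.5188, -0.0591, 0.0095]
ee_rot: [[0.986, -0.167, -0.0], [-0.167, -0.986, 0.0], [-0.0, 0.0, -1.0]]
ft_force: [-2.1, -0.2, -0.2]
finger_gap: 0.0001
clock: 18.35
position: [0.5211, -0.0467, 0.0096]
ee_rot: [[0.986, -0.167, -0.0], [-0.167, -0.986, 0.0], [-0.0, -0.0, -1.0]]
ft_force: [-2.2, -0.1, 0.8]
finger_gap: 0.0001
```

```bash
H="python3 -m handwheel"
$H '{"dr":[[0,0,0],[0,0,0],[0,0,0],[0,0,0],[0,0,0]],"linear":[[0.042,0.246,0],[0.042,0.246,0],[0.042,0.246,0],[0.042,0.246,0],[0.042,0.246,0]],"hand":[1,1,1,1,1]}'
$H '{"dr":[[0,0,0],[0,0,0],[0,0,0],[0,0,0],[0,0,0]],"linear":[[0.042,0.246,0],[0.042,0.246,0],[0.042,0.246,0],[0.042,0.246,0],[0.042,0.246,0]],"hand":[1,1,1,1,1]}'
$H '{"dr":[[0,0,0],[0,0,0],[0,0,0],[0,0,0],[0,0,0]],"linear":[[0.042,0.246,0],[0.042,0.246,0],[0.042,0.246,0],[0.042,0.246,0],[0.042,0.246,0]],"hand":[1,1,1,1,1]}'
$H '{"dr":[[0,0,0],[0,0,0],[0,0,0],[0,0,0],[0,0,0]],"linear":[[0.042,0.246,0],[0.042,0.246,0],[0.042,0.246,0],[0.042,0.246,0],[0.042,0.246,0]],"hand":[1,1,1,1,1]}'
$H '{"dr":[[0,0,0],[0,0,0],[0,0,0],[0,0,0],[0,0,0]],"linear":[[0.042,0.246,0],[0.042,0.246,0],[0.042,0.246,0],[0.042,0.246,0],[0.042,0.246,0]],"hand":[1,1,1,1,1]}'
```

```text
clock: 18.77
position: [0.5234, -0.0344, 0.0097]
ee_rot: [[0.986, -0.167, 0.0], [-0.167, -0.986, 0.0], [0.0, -0.0, -1.0]]
ft_force: [-2.8, 0.6, 0.0]
finger_gap: 0.0002
clock: 19.18
position: [0.5257, -0.0223, 0.0097]
ee_rot: [[0.986, -0.167, 0.001], [-0.167, -0.986, 0.0], [0.001, -0.0, -1.0]]
ft_force: [-0.6, 0.4, -0.7]
finger_gap: 0.0002
clock: 19.6
position: [0.5277, -0.0102, 0.0097]
ee_rot: [[0.986, -0.167, 0.0], [-0.167, -0.986, -0.0], [0.0, 0.0, -1.0]]
ft_force: [-0.2, -0.2, 1.0]
finger_gap: -0.0003
clock: 20.02
position: [0.5296, 0.0023, 0.0096]
ee_rot: [[0.986, -0.167, 0.0], [-0.167, -0.986, -0.0], [0.0, 0.0, -1.0]]
ft_force: [-0.5, -0.7, 0.4]
finger_gap: -0.0002
clock: 20.43
position: [0.5316, 0.0146, 0.0096]
ee_rot: [[0.986, -0.167, -0.0], [-0.167, -0.986, 0.0], [-0.0, -0.0, -1.0]]
ft_force: [0.3, -0.4, 0.9]
finger_gap: -0.0
```

```bash
H="python3 -m handwheel"
$H '{"dr":[[0,0,0],[0,0,0],[0,0,0],[0,0,0],[0,0,0]],"linear":[[0.17,0.99,0],[0.34,1.97,0],[0.42,2.46,0],[0.42,2.46,0],[0.42,2.46,0.5]],"hand":[1,1,1,1,1]}' >/dev/null
$H '{"dr":[[0,0,0],[0,0,0],[0,0,0],[0,0,0],[0,0,0]],"linear":[[0,2.5,2],[0,3,3],[-1,3,3],[-1,3,3],[-1,3,3]],"hand":[1,1,1,1,1]}' >/dev/null
$H '{"dr":[[0,0,0],[0,0,0],[0,0,0],[0,0,0],[0,0,0]],"linear":[[-1,3,1],[-1,3,1],[-1,3,0],[-1,2,0],[0,0,0]],"hand":[1,1,1,1,1]}'
python3 - <<'E'
from h import *
g,_=snap('side','s7');h,_=snap('top','t7')
a=cv2.resize(g['frame'][150:240,250:370],None,fx=3.3,fy=3.3,interpolation=cv2.INTER_CUBIC)
b=cv2.resize(h['frame'][165:265,215:395],None,fx=3,fy=3,interpolation=cv2.INTER_CUBIC)
m=np.zeros((600,540,3),np.uint8);m[:a.shape[0],:a.shape[1]]=a;m[300:600]=b;cv2.imwrite('pics/m7.png',m)
E
```

```text
clock: 21.68
position: [0.4759, 0.3756, 0.1713]
ee_rot: [[0.987, -0.159, -0.001], [-0.159, -0.987, 0.005], [-0.002, -0.005, -1.0]]
ft_force: [-0.0, 0.7, -0.4]
finger_gap: 0.0
```

View pics/m7.png

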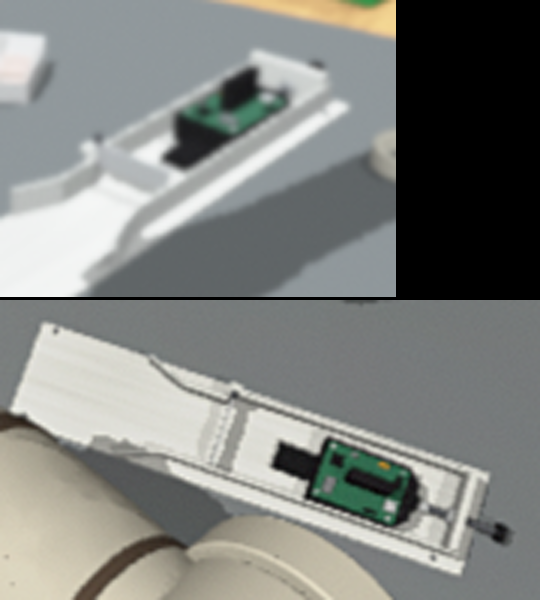

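The flap lies straight across the lane, and the carrier is beyond it with its nose at the pad. I'll check the numbers and then hand in.

Run:
```python
from h import *
f,_=pickle.load(open('pics/t7.pkl','rb'));R,o=pose('top',f)
P=lambda u,v,z:px(R,o,f,215+(u-1)/3,165+(v-300-1)/3,z)[:2]
y=np.radians(-99.68);e=np.array([np.cos(y),np.sin(y)]);n=np.array([-e[1],e[0]]);og=np.array([.52195,-.03221])
L=lambda q:(1000*np.array([(q-og)@e,(q-og)@n])).round(1)
t,r=L(P(274,456,.012)),L(P(373,482,.062));print('tail',t,'rib',r,'yaw err rad',np.arctan2((r-t)[1],(r-t)[0]),'len',np.linalg.norm(r-t))
a,b=L(P(324,438,.03)),L(P(306,498,.03));print('tail edge',a,b)
for A,B in(('side','s7'),):pass
from workcell import bot;print(bot.finish_job())
```

```text
tail [56.1 -3.2] rib [147.1  -5.6] yaw err rad -0.026367514039356502 len 91.03164285016501
tail edge [95.3 26.3] [ 95.9 -35.5]
the job is handed in; nothing more can be done
None
```

I lifted the carrier by its rib and set it flat in the lane mouth. Then I pushed it by its tongue with shut fingers, through the flap and onto the end stop pad. The job was handed in after about 22 s on the robot clock. I came back out at about 30 mm/s with the flap resting on the fingers.

**Press on the pad:** about 6 to 7 N. I got this from the wrist force rising from about 8.4 to 14.8 N and from about 1.5 mm of travel after contact; the pad force itself could not be read. I held it for about 0.25 s, then released slowly.

**Last picture (top and side views):**
- The flap is shut straight across the lane. I saw this in the picture but did not measure the angle.
- The tongue ends about 56 mm past the gate line.
- The carrier is about 0.03 rad off straight.
- The nose is at the pad.

**Not confirmed:**
- The contact with the pad that remains after release is only seen in the picture; I did not measure its force.
- The flap's closing speed was not measured. The sideways load on the fingers faded smoothly as I came out, which fits the flap easing shut.
- Camera estimates of the lane position differed by about 2 mm. Through-lane positions from the arm put the tongue end at about 57–60 mm, against 56 mm from the last picture.

None of the bystanders was touched on purpose, but I did not measure their positions again at the end.

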